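Check two sleeves with a plug gauge and reject the tight one

ROBOT

A 6-joint arm with a two-finger parallel gripper is mounted at the origin on a cart in front of the work surface, level with it; the furniture and walls round the work are solid. World frame = base frame: x ahead of the robot, y to its left, z up, the work surface at z = 0. Lengths are in m, angles in rad, forces in N, time in s.
With the tool pointing down it reaches from about 0.275 to 0.85 m from the base axis. Payload 5.2 kg.
Tool frame: the origin (TCP) lies at the very end of the fingers, on their centre line; the grasp point (between the pads) lies 19 mm behind it (bot.grip_point_offset is the distance from the TCP to the grasp point, in m); y points along the fingers, x is the direction in which the jaws open and shut, and the axes are right-handed (so a half turn about y gives the same grasp; the last joint's range is limited). The gripper opens to 85 mm and grips with 20 to 120 N. Pads are 22 mm wide; open, the fingers measure 114 mm over their backs; the gripper's body (76 mm by 85 mm) begins 54 mm behind the grasp point. The pads swing forward as they close: fully open they stand 13 mm farther back than shut.
Start: joints at [-1.421, 0.259, 1.535, -0, 1.348, -0.203], TCP at [0.19, -0.516, 0.231] pointing down, gripper open.
Joint ranges: [-3.14, 3.14], [-0.91, 2.08], [0.19, 2.58], [-1.22, 4.36], [0.22, 2.71], [-3.12, 3.12]. Speed limits (rad/s): [2.57, 2.57, 3.14, 3.14, 3.14, 3.14].

INTERFACE

Orientations are given as a rotation vector (axis times angle).
In Python, from station import status, optics, bot gives the robot as it stands.
- The arm moves only by the tool send_rows, never from a script. Its argument "plan" is a list that holds one entry, the list of rows, each a list of 7 numbers: the opening, from 0 (shut) to 1 (fully open), then the shift along the tool's x, y, z in cm, then the turn, a rotation vector about the tool's x, y, z in rad. In form: [[[grip, dx, dy, dz, rx, ry, rz], ...]]. A call has 1 to 5 rows; each row shifts and turns the commanded pose from where the row before left it, along the tool's axes as they then stand; what a row does not reach is not made up. A row lasts 1/8 s, in which the tool goes at most 62.5 mm and 10.7 degrees, less where a joint would pass 70% of its speed; a pose out of reach is approached as far as the arm can. A call is refused whole if a number of a shift passes 6.25 or a number of a turn 0.188, either way. A call with a gripper value outside its range is refused whole. The fingers move at their own pace and stop on an object; "grip_force" is the grip in N (left out, the last holds). Time passes only in rows, so rows that do not move let the fingers close. It gives the time, the measured TCP pose, the force and the opening at its end, in the units of the state.
- status.get_obs(): the state, without advancing time (a new reading comes with each control period).
- optics.read_camera(name): name is "scene" or "top" or "wrist"; returns a dict with "color" (420x560x3 uint8, red, green, blue), "range_z" (420x560 float32, m along the optical axis (not along the pixel's ray), 0 where there is no reading), "K" (3x3 intrinsics, pixels), "R" (3x3) and "t" (3): a world point X has camera coordinates R X + t; the wrist camera has in their place "mount" (4x4, takes a point from camera to tool coordinates, whose origin is the TCP and whose axes are the tool frame's). Camera axes: x right, y down, z forward; pixel columns grow to the right and rows downward; lengths in m; the calibration is good to about 2 mm. A picture is of the moment at which its call begins: read the wrist's pose just before it.
- bot.finish_job(): hands the job in, once; it reports no verdict.
The state is a dict: "clock": time; "joint_positions": joint angles; "joint_velocities": joint speeds; "joint_torque": joint torques, N m; "ee_pos": TCP position; "eef_rot": TCP orientation; "force": force on the tool from outside, world axes, zero at the start; "wrist_torque": the same for the moment, N m; "width": opening from 0.0 (shut) to 1.0 (fully open).
Only numpy, scipy, OpenCV 4.12 (cv2) and the standard library are available. Lean on these libraries where they do the work, as an engineer would, in place of code of your own. Each camera call takes 0.05 s, during which the arm holds its last target. There are 200 camera calls.

TASK

One of the two metal sleeves has a bush inside that is too tight. Try the plug gauge by feel, pushing gently, in both sleeves: in the bad one it stops part-way, in the good one it goes fully home to its flange. Leave the gauge fully home and upright in the good sleeve where that sleeve stands, then put the other sleeve standing upright in the white tray; do not disturb the things standing round about.

Things in the scene. Friction and masses are not known exactly. Their poses are not given: they have to be found in the camera images.
- gauge: plug gauge of bare steel. Round handle 17 mm in diameter and 50 mm tall with dark grip rings, above a round flange 29 mm in diameter and 5 mm thick; 103 mm overall, 140 g. Origin on the axis at the underside of the flange, z up along the handle: the handle runs from z = 5 to 55 mm, the pin from 0 down to -48 mm. At the start the flange rests on the stand's top
- pin: the gauge's pin: round, 16 mm in diameter, 48 mm long, the lowest 3 mm tapering to 12 mm. Origin and axes as the gauge's. Sprung: pushed at its end it yields straight up into the handle, at most 8 mm, beginning at 2 N and taking 1.5 N more per mm; then it is rigid. It must never bear on anything with more than 25 N; the flange may land on a sleeve with at most 40 N
- pin_tip (a point): centre of the lower end of the pin, 48 mm below the gauge's origin while the spring is not pushed in
- sleeve_1: one of two outwardly equal round aluminium sleeves, 48 mm in outer diameter, 54 mm tall, loose, upright on the bench, about 300 to 450 g. Origin at the centre of the underside, z up. Inside is a captive bush, 4 to 22 mm above the underside, loose with 1 to 2 mm side play; its hole is 22 mm in the good sleeve, 8 mm in the bad. Which sleeve is bad changes from start to start
- sleeve_2: the other sleeve, the same outside. In the good sleeve the gauge goes home: flange on the sleeve's top, pin tip 6 mm above the sleeve's underside; in the bad one the pin stops on the bush, its tip 22 mm above the underside and the flange 16 mm above the sleeve's top
- mouth_1 (a point): centre of the mouth of sleeve_1's bore, in its top face, 54 mm above its origin. The bore is round, 18 mm in diameter, upright and 30 mm deep, down to the chamber with the bush
- mouth_2 (a point): the same point of sleeve_2
- tray: white open square reject tray, fixed, 110 x 110 mm outside, 22 mm high, walls 4 mm, floor 4 mm thick. Origin at the centre of its underside, z up, x and y along its sides
- stand: grey block in which the gauge stands at the start, fixed, 56 x 56 mm, 55 mm tall on a 72 x 72 mm foot 6 mm thick, with one 22 mm hole from the top through its centre. Origin at the centre of its underside, z up
- tape_roll: roll of tape lying flat, 65 mm in diameter, 20 mm high; a bystander, leave alone. Origin at its underside
- indicator: small white bottle with a red cap, 39 mm in diameter, 70 mm tall; a bystander, leave alone. Origin at its underside
Not all that is in view belongs to the job. What is shaped like the gauge but pink is not meant. What is shaped like the sleeve_1 but blue is not meant.

How it is judged:
By the outcome, as a careful person would: the job done as asked, in the order asked, and still so for the second after the job is handed in, with the robot touching nothing.
It also fails if it takes over 72 s, if anything falls off the work surface, if the arm or the gripper's body presses on something with over 40 N, if the wrist force passes 120 N, or if a joint passes its speed limit or range.

## Working session

There is one attempt and no reset: what is moved stays moved. The work goes in short steps, Python scripts to look and compute and a tool call to move; the robot and the scene stay as the last step left them, time stands still between calls to the robot, and variables do not carry over. Pictures are saved under pics/ and viewed, about 8 in all and at most 12, crops included, and the job is handed in when it is done.

Besides the shell and the picture viewer there is one more tool, called after ">>>" as name(argument=value, ...) on one line, values as JSON. send_rows: Moves the arm, as the interface text tells. Its arguments: {"type":"object","properties":{"plan":{"type":"array","items":{"type":"array","items":{"type":"array","items":{"type":"number"}}}},"grip_force":{"type":"number"}},"required":["plan"]}

```bash
ls; mkdir -p pics
cat > h.py <<'E'
import numpy as np, cv2
from scipy.spatial.transform import Rotation as Ro
from station import status, optics, bot
def tcp():
    o=status.get_obs(); T=np.eye(4); T[:3,:3]=Ro.from_rotvec(o["eef_rot"]).as_matrix(); T[:3,3]=o["ee_pos"]; return T,o
def cam(n):
    T,o=tcp(); c=optics.read_camera(n)
    if n=="wrist": P=T@np.array(c["mount"])
    else:
        P=np.eye(4); P[:3,:3]=np.array(c["R"]).T; P[:3,3]=-P[:3,:3]@np.array(c["t"])
    c["P"]=P; return c
def cloud(c):
    z=c["range_z"]; v,u=np.indices(z.shape); K=np.array(c["K"])
    p=np.stack([(u-K[0,2])/K[0,0]*z,(v-K[1,2])/K[1,1]*z,z],-1)
    return p@c["P"][:3,:3].T+c["P"][:3,3]
def ray(c,u,v,h):
    K=np.array(c["K"]); d=c["P"][:3,:3]@np.array([(u-K[0,2])/K[0,0],(v-K[1,2])/K[1,1],1]); o=c["P"][:3,3]
    return o+d*(h-o[2])/d[2]
def proj(c,X):
    p=c["P"][:3,:3].T@(np.array(X)-c["P"][:3,3]); q=np.array(c["K"])@p; return q[:2]/q[2]
def save(c,n): cv2.imwrite(f"pics/{n}.png",c["color"][...,::-1])
E
python3 - <<'E'
from h import *
T,o=tcp(); print(o); print(T)
for n in("scene","top"):
    c=cam(n); save(c,n); print(n,c["P"],c["K"])
    np.save(n+".npy",cloud(c))
c=cam("wrist");print(c["mount"],c["K"])
E
```

```text
pics
{'clock': 0.0, 'joint_positions': array([-1.42078418e+00,  2.59364005e-01,  1.53610174e+00, -1.05196902e-06,
        1.34802202e+00, -2.02819025e-01]), 'joint_velocities': array([-4.37210190e-04, -8.41830849e-05, -2.22364398e-04,  3.79851495e-04,
       -6.49975468e-04,  2.06119165e-03]), 'joint_torque': array([-4.57623755e-04, -4.46040094e+01, -2.90570730e+01, -2.44315506e-04,
        1.17287194e-02,  1.20510245e-05]), 'ee_pos': array([ 0.18998467, -0.51556566,  0.23045592]), 'eef_rot': array([-1.35430189,  0.94636748, -0.94421105]), 'force': array([ 0.39601889,  0.05807377, -0.25514037]), 'wrist_torque': array([ 0.03942148,  0.00348382, -0.05063149]), 'width': 0.9997825759950435}
[[ 3.45555911e-01 -2.84238764e-04  9.38398120e-01  1.89984667e-01]
 [-9.38396327e-01  1.87367221e-03  3.45555818e-01 -5.15565663e-01]
 [-1.85647084e-03 -9.99998204e-01  3.80729895e-04  2.30455923e-01]
 [ 0.00000000e+00  0.00000000e+00  0.00000000e+00  1.00000000e+00]]
scene [[-0.57292083 -0.55337194  0.60460005  0.03635124]
 [-0.81934425  0.36788143 -0.43970246  0.61190234]
 [ 0.02089788 -0.74729027 -
[... 234 characters left out ...]
0.10751545  0.44169192]
 [-0.99935179  0.01814887 -0.0310906   0.26225887]
 [ 0.02895194 -0.10811097 -0.99371716  1.03791566]
 [ 0.          0.          0.          1.        ]] [[508.08964008   0.         284.14125857]
 [  0.         508.08964008 203.95896581]
 [  0.           0.           1.        ]]
[[ 9.99999332e-01  5.57286104e-04 -1.01247931e-03 -2.59070227e-04]
 [ 1.13143403e-03 -2.93425731e-01  9.55981203e-01 -1.43097350e-01]
 [ 2.35667559e-04 -9.55981710e-01 -2.93426166e-01  7.31088847e-02]
 [ 0.00000000e+00  0.00000000e+00  0.00000000e+00  1.00000000e+00]] [[350.11199088   0.         277.42077716]
 [  0.         350.11199088 210.38554514]
 [  0.           0.           1.        ]]
```

View pics/top.png

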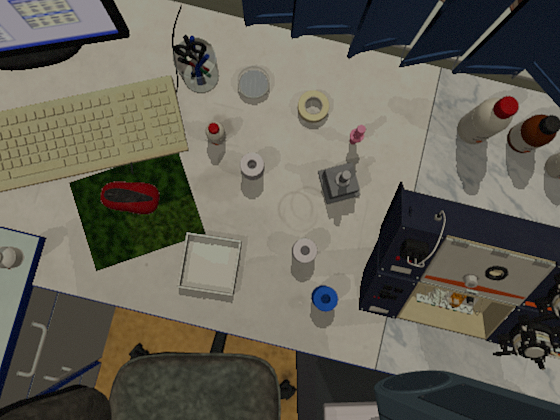

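View pics/scene.png

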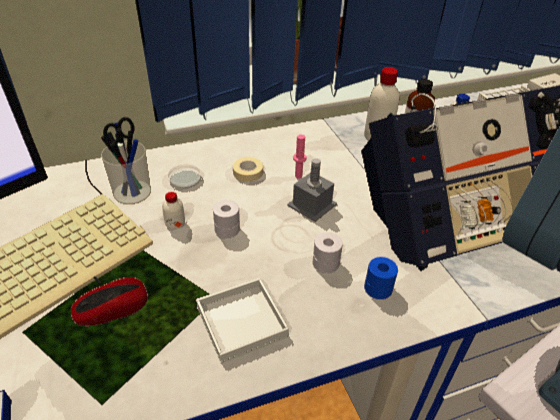

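Top view: gauge and stand at (341,181), sleeves at (252,165) and (304,252), tray at (211,265). Decoys: the blue sleeve at (324,298) and the pink gauge at (358,132). Bystanders: tape at (313,105), bottle at (215,130). An equipment box stands on the right.

Run:
```python
from h import *
for n in("top","scene"):
    c=cam(n); W=cloud(c); col=c["color"].astype(int); ok=c["range_z"]>0
    guess={}
    ct=None
    if n=="top":
        g={"s_a":(252,165,.054),"s_b":(304,252,.054),"blue":(324,298,.054),"gauge":(344,178,.110),"stand":(340,182,.055),"tray":(211,265,.022),"pink":(358,132,.110),"tape":(313,105,.02),"bottle":(215,130,.07)}
        G={k:ray(c,*v)for k,v in g.items()}
    for k,v in g.items():
        r=dict(stand=.045,tray=.085,tape=.05,gauge=.02,pink=.03).get(k,.035)
        m=ok&(np.hypot(W[...,0]-G[k][0],W[...,1]-G[k][1])<r)&(abs(W[...,2]-v[2])<.004)
        if m.sum()<5: print(n,k,"few",m.sum());continue
        P=W[m][:,:2].astype(np.float32); (cx,cy),rad=cv2.minEnclosingCircle(P)
        print(n,k,m.sum(),"circ",np.round([cx,cy,rad],4),"rect",np.round(np.r_[cv2.minAreaRect(P)[0],cv2.minAreaRect(P)[1]],4),round(cv2.minAreaRect(P)[2],1),"z",np.median(W[m][:,2]).round(4))
    b=ok&(W[...,2]>-.02)&(W[...,2]<.02)&(W[...,0]>.3)&(W[...,0]<.5)&(abs(W[...,1]-.2)<.1); print("bench z",np.percentile(W[b][:,2],[20,50,80]))
c=cam("top");W=cloud(c)
# big obstacles
m=(W[...,2]>.1)&(W[...,0]>.2)&(W[...,0]<.75)&(W[...,1]<.35)&(W[...,1]>-.3)
print("box",W[m].min(0),W[m].max(0))
```

```text
top s_a 391 circ [0.6291 0.293  0.024 ] rect [0.6292 0.2927 0.0466 0.0464] 42.4 z 0.0545
top s_b 396 circ [0.4587 0.193  0.0239] rect [0.4581 0.1931 0.0465 0.0462] 87.5 z 0.0544
top blue 404 circ [0.3657 0.1558 0.0239] rect [0.3656 0.1562 0.0445 0.0456] 88.0 z 0.0543
top gauge 63 circ [0.5959 0.117  0.0085] rect [0.5958 0.1171 0.015  0.0153] 89.2 z 0.1103
top stand 626 circ [0.5954 0.1167 0.0388] rect [0.5958 0.1165 0.0559 0.0567] 13.2 z 0.0555
top tray 450 circ [0.437  0.3806 0.0766] rect [0.4365 0.3811 0.1104 0.1101] 80.1 z 0.0223
top pink few 3
top tape 531 circ [0.7567 0.1657 0.0328] rect [0.7565 0.1653 0.0632 0.0646] 42.8 z 0.0196
top bottle 94 circ [0.6993 0.3662 0.011 ] rect [0.6987 0.3663 0.0203 0.0194] 43.2 z 0.0702
bench z [-0.00104968  0.00056326  0.00219275]
scene s_a 334 circ [0.6283 0.2966 0.0244] rect [0.628  0.2964 0.0457 0.047 ] 70.0 z 0.0527
scene s_b 400 circ [0.4572 0.1969 0.0247] rect [0.457  0.1961 0.0466 0.0475] 39.0 z 0.053
scene blue 464 circ [0.3644 0.1595 0.0246] rect [0.364  0.1596 0.0462 0.0467] 41.7 z 0.0528
scene gauge 43 circ [0.5947 0.1188 0.009 ] rect [0.5937 0.1192 0.0156 0.015 ] 38.1 z 0.1084
scene stand 452 circ [0.5948 0.1192 0.0382] rect [0.5946 0.1188 0.0581 0.0594] 14.0 z 0.0539
scene tray 752 circ [0.4356 0.3834 0.0767] rect [0.4356 0.3836 0.1105 0.1125] 80.1 z 0.0208
scene pink few 0
scene tape 304 circ [0.756  0.1693 0.0343] rect [0.7555 0.1684 0.0624 0.0672] 52.2 z 0.0178
scene bottle 80 circ [0.697  0.3691 0.0112] rect [0.6971 0.3699 0.0197 0.0203] 50.6 z 0.0689
bench z [-0.00174937 -0.00080003  0.00021432]
box [ 0.20011951 -0.29696493  0.10002502] [0.749944   0.26225887 1.03791566]
```

Run:
```python
from h import *
for n in("top","scene"):
    W=np.load(n+".npy").reshape(-1,3)
    print(n)
    for x in np.arange(.2,.9,.1):
        r=[]
        for y in np.arange(-.45,.2,.05):
            m=(W[:,0]>=x)&(W[:,0]<x+.1)&(W[:,1]>=y)&(W[:,1]<y+.05)&(W[:,2]<.6)
            r.append(f"{np.percentile(W[m][:,2],99):5.2f}" if m.sum()>3 else "  -- ")
        print(f"{x:.1f}",*r)
```

```text
top
0.2   --    --   0.00  0.12  0.14  0.14  0.04  0.46  0.46  0.43  0.39  0.23  0.00
0.3   --    --    --   0.13  0.22  0.20  0.18  0.19  0.15  0.13  0.12  0.06  0.06
0.4   --    --   0.00  0.12  0.23  0.24  0.24  0.23  0.26  0.27  0.22  0.00  0.06
0.5   --    --   0.01  0.00  0.00  0.19  0.20  0.21  0.24  0.23  0.06  0.11  0.01
0.6   --   0.00  0.05  0.13  0.09  0.17  0.13  0.00  0.01  0.00  0.11  0.06  0.01
0.7   --   0.00  0.00  0.18  0.27  0.35  0.38  0.38  0.35  0.36  0.00  0.02  0.02
0.8   --    --   0.00  0.17  0.21  0.04  0.31  0.32  0.35  0.32  0.30  0.31  0.23
scene
0.2   --    --    --  -0.27 -0.16 -0.16  0.00  0.00  0.00  0.00  0.33  0.24  0.00
0.3   --    --    --   0.23  0.24  0.25  0.18  0.18  0.15  0.13  0.12  0.05  0.05
0.4  0.17   --    --   0.23  0.23  0.23  0.23  0.23  0.23  0.26  0.22  0.00  0.05
0.5   --    --    --    --    --    --    --    --   0.25  0.22  0.21  0.11  0.01
0.6  0.28  0.28  0.09  0.12  0.09  0.17  0.16  0.00  0.00  0.00  0.10  0.09  0.05
0.7  0.27  0.27  0.29  0.28  0.28  0.29  0.30  0.30  0.27  0.32  0.00  0.02  0.02
0.8  0.04  0.04  0.04  0.20  0.27  0.04  0.29  0.30  0.31  0.31  0.32  0.32  0.33
```

>>> send_rows(plan=[[[1, 0, -4, 0, 0, 0.176, 0], [1, 0, -5, 0, 0, 0.177, 0], [1, 0, -5, 0, 0, 0, 0], [0.6, 0, 0, 0, 0, 0, 0]]])

```text
clock: 0.8
ee_pos: [0.1904, -0.5177, 0.3761]
eef_rot: [-1.215, 1.204, -1.217]
force: [0.3, -1.1, -0.0]
width: 0.815
```

Run:
```python
from h import *
T,o=tcp(); print(T.round(4),o["joint_positions"].round(3),o["width"])
for n in("top","scene"):
    W=np.load(n+".npy").reshape(-1,3)
    print(n)
    for x in np.arange(.30,.75,.03):
        m=(W[:,0]>=x)&(W[:,0]<x+.03)&(W[:,1]>-.1)&(W[:,1]<.13)&(W[:,2]>.13)&(W[:,2]<.35)
        if m.sum(): print(x.round(2),"ymax",np.sort(W[m][:,1])[-3:].round(3),"zmax",W[m][:,2].max().round(3))
    m=(W[:,0]>.62)&(W[:,0]<.78)&(W[:,1]>.03)&(W[:,1]<.13)&(W[:,2]>.06)&(W[:,2]<.12); print("pink",np.median(W[m],0),W[m].max(0))
```

```text
[[-1.000e-04  1.400e-03  1.000e+00  1.904e-01]
 [-1.000e+00 -9.100e-03 -1.000e-04 -5.177e-01]
 [ 9.100e-03 -1.000e+00  1.400e-03  3.761e-01]
 [ 0.000e+00  0.000e+00  0.000e+00  1.000e+00]] [-1.421  0.202  1.263  0.     1.667  0.15 ] 0.8154281305686613
top
0.36 ymax [-0.028 -0.026 -0.021] zmax 0.18
0.39 ymax [0.072 0.072 0.073] zmax 0.201
0.42 ymax [0.069 0.07  0.071] zmax 0.267
0.45 ymax [0.062 0.062 0.063] zmax 0.269
0.48 ymax [0.055 0.055 0.055] zmax 0.264
0.51 ymax [0.047 0.047 0.047] zmax 0.242
0.54 ymax [0.038 0.039 0.039] zmax 0.199
pink [0.68113055 0.0864281  0.10093429] [0.69278807 0.09231469 0.10771126]
scene
0.36 ymax [-0.027 -0.019 -0.016] zmax 0.182
0.39 ymax [0.074 0.075 0.076] zmax 0.201
0.42 ymax [0.073 0.073 0.074] zmax 0.264
0.45 ymax [0.065 0.066 0.066] zmax 0.265
0.48 ymax [0.058 0.058 0.059] zmax 0.258
0.51 ymax [0.05 0.05 0.05] zmax 0.239
0.54 ymax [0.041 0.041 0.041] zmax 0.193
pink [0.67851489 0.0905168  0.08519854] [0.69081205 0.09617196 0.10438497]
```

>>> send_rows(plan=[[[0.6, -4.23, 0, 2.7, 0, 0, 0], [0.6, -4.23, 0, 2.7, 0, 0, 0], [0.6, -4.23, 0, 2.7, 0, 0, 0], [0.6, -4.23, 0, 2.7, 0, 0, 0], [0.6, -4.23, 0, 2.7, 0, 0, 0]]])

```text
clock: 1.42
ee_pos: [0.3255, -0.3029, 0.3702]
eef_rot: [-1.208, 1.211, -1.208]
force: [0.2, 0.4, 0.8]
width: 0.601
```

>>> send_rows(plan=[[[0.6, -4.23, 0, 2.7, 0, 0, 0], [0.6, -4.23, 0, 2.7, 0, 0, 0], [0.6, -4.23, 0, 2.7, 0, 0, 0], [0.6, -4.23, 0, 2.7, 0, 0, 0], [0.6, -4.23, 0, 2.7, 0, 0, 0]]])

```text
clock: 2.05
ee_pos: [0.4604, -0.0915, 0.3702]
eef_rot: [-1.21, 1.211, -1.208]
force: [0.4, -1.5, -0.4]
width: 0.601
```

>>> send_rows(plan=[[[0.6, -4.23, 0, 2.7, 0, 0, 0], [0.6, -4.23, 0, 2.7, 0, 0, 0], [0.6, -4.23, 0, 2.7, 0, 0, 0], [0.6, -4.23, 0, 2.7, 0, 0, 0], [0.6, -4.23, 0, 2.7, 0, 0, 0]]])

```text
clock: 2.68
ee_pos: [0.5956, 0.1198, 0.3699]
eef_rot: [-1.211, 1.21, -1.209]
force: [-0.1, -0.4, 0.0]
width: 0.605
```

>>> send_rows(plan=[[[0.6, 0, 5, 0, 0, 0, 0], [0.6, 0, 5, 0, 0, 0, 0], [0.6, 0, 5, 0, 0, 0, 0], [0.6, 0, 0, 0, 0, 0, 0]]])

```text
clock: 3.18
ee_pos: [0.5916, 0.1183, 0.2159]
eef_rot: [-1.218, 1.218, -1.204]
force: [-0.7, -0.0, 0.3]
width: 0.599
```

Run:
```python
from h import *
T,o=tcp(); print(T.round(4),o["joint_positions"].round(3),o["width"],o["force"])
c=cam("wrist"); save(c,"w1"); W=cloud(c); np.save("w1.npy",W)
for k,(x,y,h,r) in {"s_a":(.6285,.294,.054,.035),"s_b":(.458,.194,.054,.035),"gauge":(.5955,.1175,.110,.015),"stand":(.5955,.1175,.055,.042)}.items():
    m=(c["range_z"]>0)&(np.hypot(W[...,0]-x,W[...,1]-y)<r)&(abs(W[...,2]-h)<.006)
    if m.sum()>9:
        P=W[m][:,:2].astype(np.float32); print(k,m.sum(),np.round(cv2.minEnclosingCircle(P)[0],4),round(cv2.minEnclosingCircle(P)[1],4),np.round(cv2.minAreaRect(P)[0],4),np.median(W[m][:,2]), proj(c,(x,y,h)))
```

```text
[[-0.000e+00 -1.150e-02  9.999e-01  5.916e-01]
 [-1.000e+00 -2.000e-04 -0.000e+00  1.183e-01]
 [ 2.000e-04 -9.999e-01 -1.150e-02  2.159e-01]
 [ 0.000e+00  0.000e+00  0.000e+00  1.000e+00]] [ 0.013  0.371  1.414 -0.     1.368  1.583] 0.5986192079817408 [-0.65095935 -0.01434155  0.3265206 ]
s_a 2275 [0.6263 0.2941] 0.0243 [0.6263 0.2936] 0.054508643731753514 [ 73.18821659 144.5288086 ]
s_b 249 [0.4526 0.1801] 0.019 [0.4514 0.176 ] 0.054576100462294885 [202.26128289 315.18876188]
gauge 412 [0.5931 0.1173] 0.0086 [0.5931 0.1174] 0.11041549042421654 [278.30514142 199.37257969]
stand 3181 [0.593  0.1175] 0.0393 [0.5929 0.1174] 0.055649729145239024 [278.20304901 182.32348471]
```

View pics/w1.png

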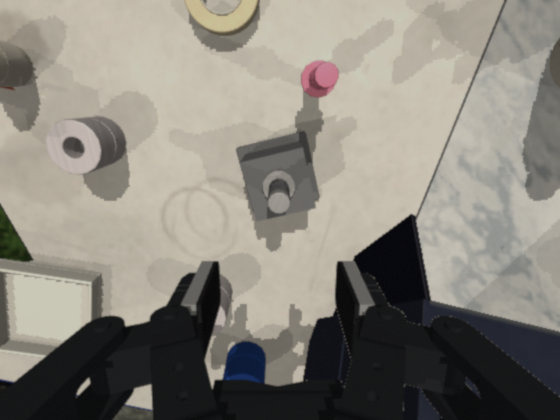

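>>> send_rows(plan=[[[0.6, 0, 4, 0, 0, 0, 0], [0.6, 0, 3, 0, 0, 0, 0], [0.6, 0.15, 2, 0, 0, 0, 0], [0.6, 0, 0, 0, 0, 0, 0], [0.6, 0, 0, 0, 0, 0, 0]]])

```text
clock: 3.85
ee_pos: [0.5969, 0.1168, 0.1339]
eef_rot: [-1.206, 1.206, -1.211]
force: [-0.2, -0.4, 0.1]
width: 0.598
```

Run:
```python
from h import *
T,o=tcp(); print(T.round(4),o["width"],o["force"])
c=cam("wrist"); W=cloud(c)
for k,(x,y,h,r) in {"s_a":(.6285,.294,.054,.035),"gauge":(.5945,.1175,.110,.015),"stand":(.5945,.1175,.055,.042)}.items():
    m=(c["range_z"]>0)&(np.hypot(W[...,0]-x,W[...,1]-y)<r)&(abs(W[...,2]-h)<.003)
    if m.sum()>9:
        P=W[m][:,:2].astype(np.float32); print(k,m.sum(),np.round(cv2.minEnclosingCircle(P)[0],4),round(cv2.minEnclosingCircle(P)[1],4),np.round(cv2.minAreaRect(P)[0],4),np.median(W[m][:,2]))
```

```text
[[-3.000e-04  4.200e-03  1.000e+00  5.969e-01]
 [-1.000e+00  1.000e-04 -3.000e-04  1.168e-01]
 [-1.000e-04 -1.000e+00  4.200e-03  1.339e-01]
 [ 0.000e+00  0.000e+00  0.000e+00  1.000e+00]] 0.5984088547304098 [-0.23323505 -0.44121023  0.06521307]
s_a 2119 [0.6262 0.292 ] 0.0238 [0.6238 0.2841] 0.05449325695764848
gauge 777 [0.5935 0.1174] 0.0087 [0.5935 0.1171] 0.11039949614628006
stand 4699 [0.5933 0.1174] 0.0392 [0.5929 0.1174] 0.05557364832527864
```

>>> send_rows(plan=[[[0.6, -0.05, 2, -0.3, 0, 0, 0], [0.6, 0, 2.5, 0, 0, 0, 0], [0.6, 0, 2, 0, 0, 0, 0], [0.6, 0, 0, 0, 0, 0, 0]]])

```text
clock: 4.4
ee_pos: [0.5919, 0.1173, 0.0663]
eef_rot: [-1.21, 1.21, -1.209]
force: [-0.9, -1.1, 1.1]
width: 0.6
```

>>> send_rows(plan=[[[0.1, 0, 0, 0, 0, 0, 0], [0, 0, 0, 0, 0, 0, 0], [0, 0, 0, 0, 0, 0, 0], [0, 0, 0, 0, 0, 0, 0], [0, 0, 0, 0, 0, 0, 0]]], grip_force=50)

```text
clock: 5.03
ee_pos: [0.5933, 0.1174, 0.068]
eef_rot: [-1.207, 1.207, -1.211]
force: [-0.3, 1.4, 5.9]
width: 0.191
```

Run:
```python
from h import *
T,o=tcp(); print(T.round(4),o["width"],o["force"],o["wrist_torque"])
```

```text
[[-2.000e-04  3.100e-03  1.000e+00  5.933e-01]
 [-1.000e+00  1.000e-04 -2.000e-04  1.174e-01]
 [-1.000e-04 -1.000e+00  3.100e-03  6.800e-02]
 [ 0.000e+00  0.000e+00  0.000e+00  1.000e+00]] 0.19068603313023133 [-0.2897797   1.35064233  5.86409782] [ 0.08246367  0.12399067 -0.03154211]
```

>>> send_rows(plan=[[[0, 0, -1, 0, 0, 0, 0], [0, 0, -2.5, 0, 0, 0, 0], [0, 0, -3, 0, 0, 0, 0], [0, 0, -1.5, 0, 0, 0, 0], [0, -2, 0, 0.3, 0, 0, 0]]])

```text
clock: 5.65
ee_pos: [0.596, 0.1368, 0.1477]
eef_rot: [-1.206, 1.209, -1.212]
force: [-0.4, -0.3, -2.7]
width: 0.184
```

>>> send_rows(plan=[[[0, -4, 0, 0.8, 0, 0, 0], [0, -5, 0, 1, 0, 0, 0], [0, -4.5, 0, 0.8, 0, 0, 0], [0, -2, 0, 0.4, 0, 0, 0], [0, 0, 0, 0, 0, 0, 0]]])

```text
clock: 6.28
ee_pos: [0.6243, 0.2941, 0.1447]
eef_rot: [-1.212, 1.209, -1.207]
force: [0.1, 0.3, -1.8]
width: 0.186
```

>>> send_rows(plan=[[[0, 0, 0.9, 0, 0, 0, 0], [0, 0, 0.8, 0, 0, 0, 0], [0, 0, 0, 0, 0, 0, 0], [0, 0, 0, 0, 0, 0, 0]]])

```text
clock: 6.78
ee_pos: [0.6254, 0.2916, 0.1294]
eef_rot: [-1.209, 1.21, -1.21]
force: [0.0, -0.1, -1.8]
width: 0.182
```

Run:
```python
from h import *
T,o=tcp(); print(T.round(4),o["width"],o["force"],o["wrist_torque"])
c=cam("wrist"); save(c,"w2"); W=cloud(c)
m=(c["range_z"]>0)&(np.hypot(W[...,0]-.6265,W[...,1]-.294)<.035)&(abs(W[...,2]-.0545)<.003)
P=W[m][:,:2].astype(np.float32); print(m.sum(),np.round(cv2.minEnclosingCircle(P),4) if 0 else cv2.minEnclosingCircle(P))
tip=T@[0,.057,0,1]; print("tip pred",tip, proj(c,tip[:3]))
np.save("w2.npy",W)
cv2.imwrite("pics/w2c.png",cv2.resize(c["color"][60:300,150:410,::-1],None,fx=3,fy=2.5,interpolation=cv2.INTER_CUBIC)[:600,:780])
t=cam("top")
```

```text
[[-1.200e-03  1.000e-04  1.000e+00  6.254e-01]
 [-1.000e+00  0.000e+00 -1.200e-03  2.916e-01]
 [-0.000e+00 -1.000e+00  1.000e-04  1.294e-01]
 [ 0.000e+00  0.000e+00  0.000e+00  1.000e+00]] 0.18244454022907122 [ 0.04578793 -0.06318537 -1.79469816] [-0.03655865  0.00578253  0.05402539]
2629 ((0.6267632842063904, 0.2942795157432556), 0.023844392970204353)
tip pred [0.62542989 0.29162467 0.07241674 1.        ] [277.15456525 228.66998715]
```

View pics/w2.png

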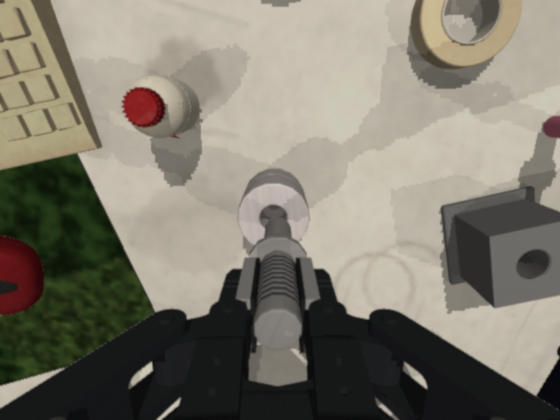

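Wrist picture: the gauge is held straight with its pin tip at about (276,222). The s_a mouth is at about (272,212), and the bottle and tape are clear. Next I'll measure the pin axis from the depth image.

```bash
cat >> h.py <<'E'
def axis(W,x,y,z0,z1,r=.02):
    """pin axis per height slice from visible (front, +x) surface"""
    from scipy.optimize import least_squares
    out=[]
    for z in np.arange(z0,z1,.006):
        m=(np.hypot(W[...,0]-x,W[...,1]-y)<r)&(W[...,2]>z)&(W[...,2]<z+.006)
        p=W[m]
        if len(p)<8: continue
        s=least_squares(lambda q:np.hypot(p[:,0]-q[0],p[:,1]-q[1])-.008,[p[:,0].max()-.008,p[:,1].mean()],loss="soft_l1",f_scale=.0005)
        out.append([z+.003,*s.x,len(p),np.sqrt(np.mean(s.fun**2))])
    return np.array(out)
def ring(W,x,y,h=.0545,r=.032):
    from scipy.optimize import least_squares
    m=(np.hypot(W[...,0]-x,W[...,1]-y)<r)&(abs(W[...,2]-h)<.0025); p=W[m][:,:2].astype(np.float32)
    if len(p)<20: return None
    hull=cv2.convexHull(p)[:,0]; s=least_squares(lambda q:np.hypot(*(hull-q[:2]).T)-q[2],[x,y,.024],loss="soft_l1",f_scale=.0005)
    return s.x,len(p)
E
python3 - <<'E'
from h import *
W=np.load("w2.npy"); print(axis(W,.6254,.2916,.068,.125).round(4)); print(ring(W,.6265,.294))
E
```

```text
[[7.100e-02 6.246e-01 2.915e-01 2.500e+01 2.000e-04]
 [7.700e-02 6.247e-01 2.914e-01 8.400e+01 2.000e-04]
 [8.300e-02 6.247e-01 2.915e-01 8.400e+01 2.000e-04]
 [8.900e-02 6.248e-01 2.914e-01 9.500e+01 2.000e-04]
 [9.500e-02 6.248e-01 2.915e-01 8.900e+01 2.000e-04]
 [1.010e-01 6.249e-01 2.913e-01 2.500e+01 2.000e-04]
 [1.190e-01 6.308e-01 2.912e-01 6.200e+02 2.400e-03]
 [1.250e-01 6.274e-01 2.913e-01 4.310e+02 2.200e-03]]
(array([0.62665417, 0.29427471, 0.02353069]), 2610)
```

>>> send_rows(plan=[[[0, -0.28, 0, 0.2, 0, 0, 0], [0, 0, 0.8, 0, 0, 0, 0], [0, 0, 0, 0, 0, 0, 0], [0, 0, 0, 0, 0, 0, 0]]])

```text
clock: 7.38
ee_pos: [0.627, 0.2951, 0.121]
eef_rot: [-1.21, 1.21, -1.209]
force: [0.1, 0.2, -1.6]
width: 0.182
```

```bash
cat > m.py <<'E'
from h import *
import sys
x,y,z0,z1=map(float,sys.argv[1:5])
T,o=tcp(); print(o["ee_pos"].round(4),T[:2,1].round(4),"w",round(o["width"],3),"F",o["force"].round(2),"M",o["wrist_torque"].round(3),o["clock"])
W=cloud(cam("wrist")); print(axis(W,x,y,z0,z1).round(4)); print(ring(W,x,y))
E
python3 m.py .6267 .2943 .057 .1
```

```text
[0.627  0.2951 0.121 ] [-0.0006 -0.0002] w 0.182 F [ 0.09  0.18 -1.64] M [ 0.026 -0.034  0.014] 7.375
[[6.600e-02 6.263e-01 2.949e-01 7.400e+01 2.000e-04]
 [7.200e-02 6.263e-01 2.948e-01 8.100e+01 2.000e-04]
 [7.800e-02 6.263e-01 2.949e-01 9.600e+01 2.000e-04]
 [8.400e-02 6.264e-01 2.949e-01 9.100e+01 2.000e-04]
 [9.000e-02 6.264e-01 2.949e-01 6.100e+01 2.000e-04]]
(array([0.62666296, 0.29432213, 0.02349633]), 2634)
```

>>> send_rows(plan=[[[0, 0.05, 0, 0.03, 0, 0, 0], [0, 0, 0.5, 0, 0, 0, 0], [0, 0, 0.5, 0, 0, 0, 0], [0, 0, 0, 0, 0, 0, 0]]])

```text
clock: 7.92
ee_pos: [0.627, 0.2945, 0.1104]
eef_rot: [-1.21, 1.21, -1.209]
force: [0.5, -0.3, -1.4]
width: 0.185
```

```bash
python3 m.py .6267 .2943 .057 .1
```

```text
[0.627  0.2945 0.1104] [-0.0015 -0.0004] w 0.185 F [ 0.51 -0.32 -1.44] M [-0.01   0.009  0.017] 7.925
[[6.000e-02 6.262e-01 2.943e-01 8.300e+01 2.000e-04]
 [6.600e-02 6.262e-01 2.942e-01 9.600e+01 2.000e-04]
 [7.200e-02 6.263e-01 2.942e-01 9.100e+01 2.000e-04]
 [7.800e-02 6.264e-01 2.942e-01 7.200e+01 2.000e-04]
 [8.400e-02 6.266e-01 2.944e-01 1.200e+01 3.000e-04]
 [9.600e-02 6.328e-01 2.929e-01 1.400e+01 2.300e-03]
 [1.020e-01 6.318e-01 2.942e-01 9.140e+02 2.400e-03]]
(array([0.62663412, 0.29442641, 0.02366219]), 2803)
```

Centred, with the tip just inside the mouth. I'll lower to about 4 mm above the bush, then feel in small steps.

>>> send_rows(plan=[[[0, 0, 0.6, 0.03, 0, 0, 0], [0, 0, 0.7, 0, 0, 0, 0], [0, 0, 0.6, 0, 0, 0, 0], [0, 0, 0.4, 0, 0, 0, 0], [0, 0, 0, 0, 0, 0, 0]]])

```text
clock: 8.6
ee_pos: [0.6276, 0.2945, 0.0877]
eef_rot: [-1.21, 1.21, -1.209]
force: [0.3, -0.5, -1.4]
width: 0.184
```

>>> send_rows(plan=[[[0, 0, 0.2, 0, 0, 0, 0], [0, 0, 0.2, 0, 0, 0, 0], [0, 0, 0.2, 0, 0, 0, 0], [0, 0, 0.1, 0, 0, 0, 0], [0, 0, 0, 0, 0, 0, 0]]])

```text
clock: 9.22
ee_pos: [0.6279, 0.2947, 0.0818]
eef_rot: [-1.209, 1.209, -1.209]
force: [-1.5, -0.1, 3.1]
width: 0.188
```

>>> send_rows(plan=[[[0, 0, 0.1, 0, 0, 0, 0], [0, 0, 0.1, 0, 0, 0, 0], [0, 0, 0, 0, 0, 0, 0]]])

```text
clock: 9.6
ee_pos: [0.628, 0.2947, 0.0798]
eef_rot: [-1.208, 1.209, -1.209]
force: [-3.2, 0.3, 5.6]
width: 0.188
```

Run:
```python
from h import *
T,o=tcp(); print(o["ee_pos"],T[:2,1],o["force"],o["wrist_torque"])
W=cloud(cam("wrist")); print(ring(W,.6267,.2943))
m=(np.hypot(W[...,0]-.628,W[...,1]-.2945)<.016)&(W[...,2]>.055)&(W[...,2]<.083)
h,e=np.histogram(W[m][:,2],28); print(h,e[0],e[-1])
```

```text
[0.62800012 0.29468823 0.07984594] [0.00063148 0.00024324] [-3.1892663   0.34676062  5.61800404] [-0.03564525  0.48961255  0.01123348]
(array([0.62692423, 0.29433088, 0.02347067]), 2784)
[180   6   0   0   0   0   0   0   0   0   0   1   9  33  39  48 248 437
  91  32  25  33  36  22  19  31  54  25] 0.055002505892374876 0.08298413889279557
```

Contact starts at the bush height, and force rises about 1.5 N per mm, which matches the spring. So s_a is the bad sleeve. Now withdraw and try s_b.

>>> send_rows(plan=[[[0, 0, -1, 0, 0, 0, 0], [0, 0, -2, 0, 0, 0, 0], [0, 0, -2.5, 0, 0, 0, 0], [0, 0, -2, 0, 0, 0, 0], [0, 1.5, 0, -2.5, 0, 0, 0]]])

```text
clock: 10.28
ee_pos: [0.6053, 0.2801, 0.1563]
eef_rot: [-1.204, 1.206, -1.211]
force: [-0.2, -1.1, -1.2]
width: 0.184
```

>>> send_rows(plan=[[[0, 2.5, 0, -4.5, 0, 0, 0], [0, 2.5, 0, -4.5, 0, 0, 0], [0, 2.3, 0, -3.7, 0, 0, 0], [0, 1.2, 0, -1.9, 0, 0, 0], [0, 0, 0, 0, 0, 0, 0]]])

```text
clock: 10.9
ee_pos: [0.4558, 0.194, 0.1546]
eef_rot: [-1.209, 1.21, -1.21]
force: [0.1, -0.3, -1.4]
width: 0.188
```

>>> send_rows(plan=[[[0, 0, 0.8, 0, 0, 0, 0], [0, 0, 0.8, 0, 0, 0, 0], [0, 0, 0, 0, 0, 0, 0], [0, 0, 0, 0, 0, 0, 0]]])

```text
clock: 11.4
ee_pos: [0.457, 0.1948, 0.138]
eef_rot: [-1.21, 1.209, -1.209]
force: [-0.9, 0.3, -1.6]
width: 0.187
```

```bash
python3 m.py .457 .195 .06 .11
```

```text
[0.457  0.1948 0.138 ] [-0.0005 -0.0001] w 0.187 F [-0.88  0.28 -1.59] M [0.015 0.059 0.014] 11.4
[[8.100e-02 4.562e-01 1.946e-01 4.400e+01 2.000e-04]
 [8.700e-02 4.563e-01 1.946e-01 8.400e+01 2.000e-04]
 [9.300e-02 4.563e-01 1.947e-01 8.800e+01 2.000e-04]
 [9.900e-02 4.563e-01 1.946e-01 9.000e+01 2.000e-04]
 [1.050e-01 4.564e-01 1.945e-01 8.700e+01 2.000e-04]
 [1.110e-01 4.565e-01 1.948e-01 1.100e+01 2.000e-04]]
(array([0.45593493, 0.19422809, 0.02364809]), 2448)
```

>>> send_rows(plan=[[[0, 0.04, 0.9, -0.03, 0, 0, 0], [0, 0, 0.9, 0, 0, 0, 0], [0, 0, 0.6, 0, 0, 0, 0], [0, 0, 0.4, 0, 0, 0, 0], [0, 0, 0, 0, 0, 0, 0]]])

```text
clock: 12.08
ee_pos: [0.4563, 0.1942, 0.11]
eef_rot: [-1.21, 1.21, -1.209]
force: [-0.8, 0.0, -2.0]
width: 0.186
```

```bash
python3 m.py .457 .195 .057 .09
```

```text
[0.4563 0.1942 0.11  ] [-0.0007 -0.0001] w 0.186 F [-0.82  0.05 -1.98] M [-0.024  0.014 -0.037] 12.075
[[6.000e-02 4.556e-01 1.940e-01 7.900e+01 2.000e-04]
 [6.600e-02 4.556e-01 1.940e-01 9.600e+01 2.000e-04]
 [7.200e-02 4.556e-01 1.940e-01 9.000e+01 2.000e-04]
 [7.800e-02 4.557e-01 1.940e-01 7.500e+01 2.000e-04]]
(array([0.45616763, 0.19415247, 0.02348451]), 2802)
```

>>> send_rows(plan=[[[0, 0, 0.6, 0.04, 0, 0, 0], [0, 0, 0.7, 0, 0, 0, 0], [0, 0, 0.6, 0, 0, 0, 0], [0, 0, 0.4, 0, 0, 0, 0], [0, 0, 0, 0, 0, 0, 0]]])

```text
clock: 12.75
ee_pos: [0.4567, 0.1942, 0.0869]
eef_rot: [-1.21, 1.21, -1.209]
force: [0.1, 0.5, -0.8]
width: 0.186
```

>>> send_rows(plan=[[[0, 0, 0.2, 0, 0, 0, 0], [0, 0, 0.2, 0, 0, 0, 0], [0, 0, 0.2, 0, 0, 0, 0], [0, 0, 0.1, 0, 0, 0, 0], [0, 0, 0, 0, 0, 0, 0]]])

```text
clock: 13.38
ee_pos: [0.4569, 0.1942, 0.0803]
eef_rot: [-1.209, 1.209, -1.209]
force: [1.0, 0.1, -1.0]
width: 0.183
```

>>> send_rows(plan=[[[0, 0, 0.2, 0, 0, 0, 0], [0, 0, 0.2, 0, 0, 0, 0], [0, 0, 0.3, 0, 0, 0, 0], [0, 0, 0.3, 0, 0, 0, 0], [0, 0, 0, 0, 0, 0, 0]]])

```text
clock: 14.0
ee_pos: [0.4567, 0.1942, 0.07]
eef_rot: [-1.21, 1.21, -1.209]
force: [0.9, 0.3, -1.3]
width: 0.182
```

>>> send_rows(plan=[[[0, 0, 0.1, 0, 0, 0, 0], [0, 0, 0.1, 0, 0, 0, 0], [0, 0, 0, 0, 0, 0, 0]]])

```text
clock: 14.38
ee_pos: [0.4569, 0.1942, 0.0683]
eef_rot: [-1.209, 1.209, -1.209]
force: [0.4, 0.6, -1.6]
width: 0.184
```

```bash
cat > f.py <<'E'
from h import *
T,o=tcp(); print(o["ee_pos"],T[:2,1],o["force"],o["wrist_torque"],o["clock"])
W=cloud(cam("wrist")); print(ring(W,.456,.194))
x,y=o["ee_pos"][:2]
m=(np.hypot(W[...,0]-x,W[...,1]-y)<.016)&(W[...,2]>.054)&(W[...,2]<.07)
print(np.histogram(W[m][:,2],16,(.054,.07))[0])
E
python3 f.py
```

```text
[0.45691507 0.19421952 0.06827332] [ 2.96719122e-06 -1.86229249e-05] [ 0.4459545   0.55443729 -1.55472006] [ 0.00344086 -0.02658642  0.05724011] 14.375
(array([0.45622536, 0.19418894, 0.02353224]), 2524)
[262  83  20  40  42 123 431 248  24  38  27  32  30  22  27  44]
```

>>> send_rows(plan=[[[0, 0, 0.05, 0, 0, 0, 0], [0, 0, 0.04, 0, 0, 0, 0], [0, 0, 0, 0, 0, 0, 0]]])

```text
clock: 14.8
ee_pos: [0.4569, 0.1942, 0.0674]
eef_rot: [-1.209, 1.209, -1.209]
force: [0.8, 0.4, -2.0]
width: 0.182
```

>>> send_rows(plan=[[[0, 0, 0.04, 0, 0, 0, 0], [0, 0, 0, 0, 0, 0, 0]]])

```text
clock: 15.05
ee_pos: [0.4569, 0.1942, 0.0671]
eef_rot: [-1.209, 1.209, -1.209]
force: [0.0, -0.6, -0.5]
width: 0.187
```

```bash
python3 f.py
```

```text
[0.4569355  0.19423367 0.0670697 ] [9.70799834e-05 2.80840021e-05] [ 0.04469072 -0.62579111 -0.46451625] [ 0.03367617  0.02721656 -0.03465644] 15.05
(array([0.45641112, 0.19410204, 0.02341462]), 2524)
[221 125  42  41 184 450 160  33  36  26  28  28  18  39  40  33]
```

>>> send_rows(plan=[[[0, 0, 0.03, 0, 0, 0, 0], [0, 0, 0.03, 0, 0, 0, 0], [0, 0, 0, 0, 0, 0, 0]]])

```text
clock: 15.48
ee_pos: [0.457, 0.1943, 0.067]
eef_rot: [-1.209, 1.209, -1.21]
force: [-1.8, -0.3, 4.8]
width: 0.181
```

Flange landed with about 6 N. Now release, back off and check.

>>> send_rows(plan=[[[0.35, 0, 0, 0, 0, 0, 0], [0.5, 0, 0, 0, 0, 0, 0], [0.5, 0, 0, 0, 0, 0, 0], [0.5, 0, -2, 0, 0, 0, 0], [0.5, 0, -4, 0, 0, 0, 0]]])

```text
clock: 16.1
ee_pos: [0.4555, 0.1939, 0.1255]
eef_rot: [-1.213, 1.212, -1.208]
force: [0.5, -0.5, 0.1]
width: 0.503
```

>>> send_rows(plan=[[[0.6, 0, -5, 0, 0, 0, 0], [0.75, 0, -2, 0, 0, 0, 0], [0.75, 0, 0, 0, 0, 0, 0], [0.75, 0, 0, 0, 0, 0, 0]]])

```text
clock: 16.6
ee_pos: [0.4561, 0.1941, 0.1952]
eef_rot: [-1.211, 1.211, -1.209]
force: [0.6, 0.3, -1.2]
width: 0.749
```

```bash
cat > g.py <<'E'
from h import *
T,o=tcp(); print(o["ee_pos"],T[:2,1],o["width"],o["force"])
c=cam("wrist"); W=cloud(c); save(c,"w3"); print("sb",ring(W,.456,.194))
for lo,hi,r in((.057,.0625,.018),(.107,.113,.012)):
    m=(np.hypot(W[...,0]-.4563,W[...,1]-.1942)<r)&(W[...,2]>lo)&(W[...,2]<hi); p=W[m]
    print(lo,len(p),np.median(p[:,2]) if len(p) else "",cv2.minEnclosingCircle(p[:,:2].astype(np.float32)) if len(p) else "")
c=cam("top");W=cloud(c); save(c,"t3"); print("top sb",ring(W,.458,.194),"sa",ring(W,.6285,.294))
E
python3 g.py
```

```text
[0.45614104 0.19406239 0.19518314] [-0.00193649 -0.00037374] 0.7494039027529593 [ 0.60556344  0.27140171 -1.15973525]
sb (array([0.45577548, 0.19409207, 0.02347409]), 1257)
0.057 438 0.05960408262248901 ((0.4566827416419983, 0.19404813647270203), 0.014482135884463787)
0.107 448 0.10940174353208035 ((0.4568466246128082, 0.19386710226535797), 0.008521250449120998)
top sb None sa (array([0.62921343, 0.29322711, 0.02325501]), 325)
```

View pics/w3.png

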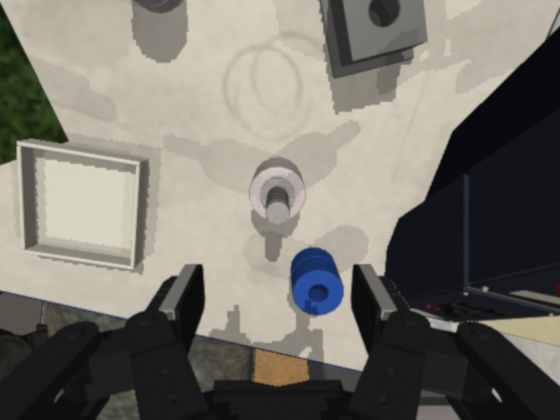

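Picture: the gauge stands home in s_b at (277,195), with the flange top at 0.0596 and the handle top directly above it. The tray is at (85,205) and the blue decoy at (317,285) is untouched. Now I'll go for s_a.

>>> send_rows(plan=[[[0.75, -2, 0, 3.4, 0, 0, 0], [0.75, -2.5, 0, 4.3, 0, 0, 0], [0.75, -2.5, 0, 4.3, 0, 0, 0], [0.75, -2, 0, 3.4, 0, 0, 0], [0.75, -1, 0, 1.7, 0, 0, 0]]])

```text
clock: 17.32
ee_pos: [0.6289, 0.2949, 0.1937]
eef_rot: [-1.212, 1.211, -1.208]
force: [-0.2, -0.7, -0.2]
width: 0.749
```

>>> send_rows(plan=[[[0.75, 0, 3, 0, 0, 0, 0], [0.75, 0, 3.5, 0, 0, 0, 0], [0.75, 0, 1.5, 0, 0, 0, 0], [0.75, 0, 0, 0, 0, 0, 0], [0.75, 0, 0, 0, 0, 0, 0]]])

```text
clock: 17.95
ee_pos: [0.6288, 0.2944, 0.1177]
eef_rot: [-1.207, 1.208, -1.21]
force: [-0.9, 0.2, -0.0]
width: 0.754
```

Run:
```python
from h import *
T,o=tcp(); print(o["ee_pos"],T[:2,1],o["width"],o["force"])
c=cam("wrist"); W=cloud(c); print("sa",ring(W,.6267,.2943))
```

```text
[0.62876857 0.29440905 0.11771776] [0.00201808 0.00058092] 0.7539297966562243 [-0.86836038  0.24831515 -0.04434073]
sa (array([0.62648414, 0.29432354, 0.02360527]), 3603)
```

>>> send_rows(plan=[[[0.75, 0, 3, -0.15, 0, 0, 0], [0.75, 0, 3, 0, 0, 0, 0], [0.75, 0, 2.5, 0, 0, 0, 0], [0.75, 0, 1.4, 0, 0, 0, 0], [0.75, 0, 0, 0, 0, 0, 0]]])

```text
clock: 18.62
ee_pos: [0.6263, 0.2942, 0.0173]
eef_rot: [-1.21, 1.21, -1.209]
force: [-1.1, -0.3, 0.5]
width: 0.75
```

>>> send_rows(plan=[[[0.6, 0, 0, 0, 0, 0, 0], [0.4, 0, 0, 0, 0, 0, 0], [0.3, 0, 0, 0, 0, 0, 0], [0.3, 0, 0, 0, 0, 0, 0]]], grip_force=40)

```text
clock: 19.12
ee_pos: [0.6277, 0.2946, 0.0193]
eef_rot: [-1.206, 1.207, -1.21]
force: [-0.3, 0.0, 6.6]
width: 0.549
```

>>> send_rows(plan=[[[0.3, 0, -0.5, 0, 0, 0, 0], [0.3, 0, -2, 0, 0, 0, 0], [0.3, 0, -3, 0, 0, 0, 0], [0.3, 0, -1.5, 0, 0, 0, 0], [0.3, 0, 0, 0, 0, 0, 0]]])

```text
clock: 19.75
ee_pos: [0.6274, 0.2945, 0.0893]
eef_rot: [-1.206, 1.207, -1.21]
force: [-0.2, 0.4, -4.4]
width: 0.547
```

>>> send_rows(plan=[[[0.3, -1, 0, -2.2, 0, 0, 0], [0.3, -2, 0, -4.4, 0, 0, 0], [0.3, -2, 0, -4.4, 0, 0, 0], [0.3, -2, 0, -4.4, 0, 0, 0], [0.3, -1.2, 0, -2.6, 0, 0, 0]]])

```text
clock: 20.38
ee_pos: [0.443, 0.3764, 0.0861]
eef_rot: [-1.213, 1.21, -1.208]
force: [0.2, 0.3, -4.6]
width: 0.549
```

>>> send_rows(plan=[[[0.3, -0.6, 0, -1.2, 0, 0, 0], [0.3, 0, 0, 0, 0, 0, 0], [0.3, 0, 0, 0, 0, 0, 0]]])

```text
clock: 20.75
ee_pos: [0.4357, 0.3818, 0.0873]
eef_rot: [-1.208, 1.209, -1.21]
force: [0.5, -0.2, -3.9]
width: 0.552
```

Run:
```python
from h import *
T,o=tcp(); print(o["ee_pos"],T[:2,1],o["width"],o["force"],o["clock"])
c=cam("wrist"); W=cloud(c); save(c,"w4")
m=(abs(W[...,2]-.0225)<.003)&(np.hypot(W[...,0]-.4345,W[...,1]-.3825)<.085); P=W[m][:,:2].astype(np.float32)
print("tray",m.sum(),cv2.minAreaRect(P))
x,y=o["ee_pos"][:2]
m=(np.hypot(W[...,0]-x,W[...,1]-y)<.03)&(W[...,2]>.05)&(W[...,2]<.14); z=W[m][:,2]; print(np.histogram(z,18,(.05,.14)))
```

```text
[0.43573672 0.38184802 0.08729546] [ 7.98228444e-04 -7.30433551e-05] 0.5522302028021476 [ 0.52123455 -0.21381865 -3.92911507] 20.75
tray 3075 ((0.4361359179019928, 0.38172319531440735), (0.11031954735517502, 0.1047799289226532), 80.22257995605469)
(array([    0,     0,     0,    11,   240,   290,   302,   333,   503,
         745,   874,  1021,  1162,  1369, 10918,  1045,   207,   252]), array([0.05 , 0.055, 0.06 , 0.065, 0.07 , 0.075, 0.08 , 0.085, 0.09 ,
       0.095, 0.1  , 0.105, 0.11 , 0.115, 0.12 , 0.125, 0.13 , 0.135,
       0.14 ]))
```

View pics/w4.png

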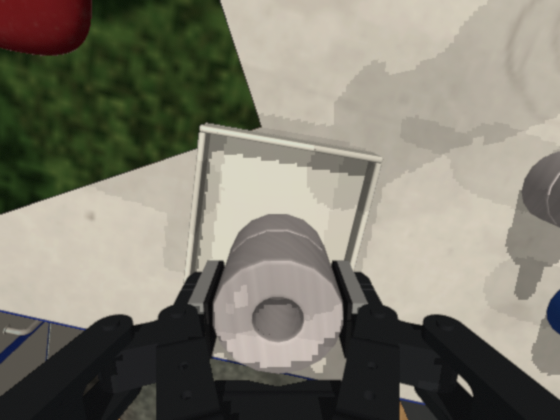

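Picture: the sleeve is held upright over the tray at (278,320), and the tray spans (190–380,125–370). Position is centred; lowering.

>>> send_rows(plan=[[[0.3, 0, 2, 0, 0, 0, 0], [0.3, 0, 2, 0, 0, 0, 0], [0.3, 0, 1.2, 0, 0, 0, 0], [0.3, 0, 0.6, 0, 0, 0, 0], [0.3, 0, 0, 0, 0, 0, 0]]])

```text
clock: 21.42
ee_pos: [0.4347, 0.3821, 0.0292]
eef_rot: [-1.209, 1.21, -1.21]
force: [-0.2, -0.2, -4.2]
width: 0.551
```

>>> send_rows(plan=[[[0.3, 0, 0.15, 0, 0, 0, 0], [0.3, 0, 0.15, 0, 0, 0, 0], [0.3, 0, 0, 0, 0, 0, 0]]])

```text
clock: 21.8
ee_pos: [0.4345, 0.3823, 0.0266]
eef_rot: [-1.209, 1.209, -1.209]
force: [-0.3, -1.0, -3.7]
width: 0.548
```

>>> send_rows(plan=[[[0.3, 0, 0.1, 0, 0, 0, 0], [0.3, 0, 0.1, 0, 0, 0, 0], [0.3, 0, 0, 0, 0, 0, 0]]])

```text
clock: 22.18
ee_pos: [0.4344, 0.3822, 0.0243]
eef_rot: [-1.209, 1.209, -1.209]
force: [-0.0, -0.1, -4.5]
width: 0.549
```

>>> send_rows(plan=[[[0.3, 0, 0.06, 0, 0, 0, 0], [0.3, 0, 0.04, 0, 0, 0, 0], [0.3, 0, 0, 0, 0, 0, 0]]])

```text
clock: 22.55
ee_pos: [0.4345, 0.3823, 0.0234]
eef_rot: [-1.209, 1.209, -1.209]
force: [0.4, -0.4, -4.1]
width: 0.547
```

>>> send_rows(plan=[[[0.3, 0, 0.06, 0, 0, 0, 0], [0.3, 0, 0.04, 0, 0, 0, 0], [0.3, 0, 0, 0, 0, 0, 0]]])

```text
clock: 22.92
ee_pos: [0.4344, 0.3822, 0.0233]
eef_rot: [-1.209, 1.209, -1.209]
force: [-3.5, -2.4, 5.8]
width: 0.548
```

>>> send_rows(plan=[[[0.65, 0, 0, 0, 0, 0, 0], [0.72, 0, 0, 0, 0, 0, 0], [0.72, 0, 0, 0, 0, 0, 0], [0.72, 0, -1.5, 0, 0, 0, 0], [0.72, 0, -3, 0, 0, 0, 0]]])

```text
clock: 23.55
ee_pos: [0.4337, 0.3818, 0.0675]
eef_rot: [-1.212, 1.21, -1.209]
force: [0.0, -0.5, -0.1]
width: 0.719
```

>>> send_rows(plan=[[[0.72, 0, -5, 0, 0, 0, 0], [0.72, 0, -5, 0, 0, 0, 0], [0.72, 0, -5, 0, 0, 0, 0], [0.72, 0, 0, 0, 0, 0, 0], [0.72, 0, 0, 0, 0, 0, 0]]])

```text
clock: 24.18
ee_pos: [0.4342, 0.3821, 0.2178]
eef_rot: [-1.209, 1.209, -1.209]
force: [-0.7, -0.6, 0.0]
width: 0.72
```

Run:
```python
from h import *
T,o=tcp(); print(o["ee_pos"],o["width"],o["force"],o["clock"])
c=cam("wrist"); W=cloud(c); print("sa in tray",ring(W,.4345,.3825,.0585)); print("sb",ring(W,.456,.194))
s=cam("scene"); W=cloud(s); save(s,"s5"); print("scene sa",ring(W,.434,.384,.0575))
for lo,hi,r in((.055,.062,.018),(.105,.111,.012)):
    m=(np.hypot(W[...,0]-.455,W[...,1]-.197)<r)&(W[...,2]>lo)&(W[...,2]<hi); p=W[m]; print(len(p),p.mean(0) if len(p) else "")
for k,(x,y,h,r) in dict(tape=(.756,.169,.018,.05),bottle=(.697,.369,.069,.035),blue=(.364,.1595,.053,.035),stand=(.595,.119,.054,.045)).items():
    m=(np.hypot(W[...,0]-x,W[...,1]-y)<r)&(abs(W[...,2]-h)<.004); print(k,np.round(cv2.minEnclosingCircle(W[m][:,:2].astype(np.float32))[0],4))
```

```text
[0.43417981 0.3821024  0.21782438] 0.7204995991336823 [-0.6568635  -0.56964864  0.02944998] 24.175
sa in tray (array([0.43316811, 0.38211808, 0.02365649]), 1858)
sb (array([0.45564857, 0.1949301 , 0.02357266]), 1248)
scene sa (array([0.43509259, 0.38382806, 0.02372847]), 554)
114 [0.4549409  0.19952893 0.05803258]
62 [0.45792142 0.19659629 0.10786489]
tape [0.7253 0.178 ]
bottle [0.6978 0.3691]
blue [0.3634 0.1593]
stand [0.5942 0.1202]
```

View pics/s5.png

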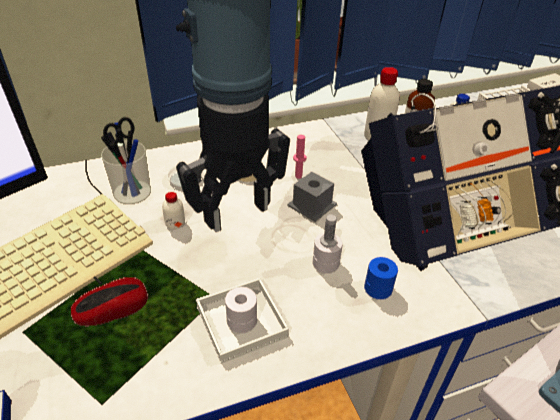

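Final scene: the bad sleeve stands in the tray at (241,308), the gauge stands home in the good sleeve at (328,245), and the gripper is clear. The tape is hidden behind the gripper here.

```bash
python3 -c "
from station import bot
print(bot.finish_job())"
```

```text
the job is handed in; nothing more can be done
None
```

The gauge is fully home and upright in the good sleeve where that sleeve stood, and the bad sleeve stands upright in the middle of the white tray. The job was handed in at about 24 s of the 72 s allowed.

- **Bad sleeve:** in the far sleeve (about x 0.627, y 0.294) the pin met the bush at the expected height. The force rose with the spring to about 7 N, so I withdrew.
- **Good sleeve:** in the near sleeve (about x 0.456, y 0.194) the pin went past that depth freely. The flange landed with about 6 N, and after release its top measured 59.6 mm against 59 mm expected.
- **Last checks:**
  - The bad sleeve's top is level and at the right height in the tray.
  - The bottle, stand and blue sleeve are within about 1.5 mm of where they started, and the pink gauge still stands.
  - The gripper touches nothing.
- **Not confirmed:** the tape roll was hidden behind the gripper in the last picture, so that reading (about 30 mm off) means nothing. The arm's path never came near it.
- **Disagreement:** the cameras differed by 2–4 mm in absolute position, so I aligned using the wrist camera.

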